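# Unload an empty reel from the coil winder

### The job

The reel on the coil winder is empty. Twist the tapered arbor to break it loose from its seat, pull it straight up out of the winder and hang it upright by its flange in the forked rack; then lift the empty reel off the winder and stand it upright in the open grey tray. Set both down gently without dropping them, and leave the multimeter, jar and screwdriver where they are.

Things in the scene. Friction and masses are not known exactly. Their poses are not given: they have to be found in the camera images.
- winder: Coil winder, fixed: grey casing 160 (x) by 140 (y) by 72 mm high; a dark round motor 60 mm across, 40 mm long, top 64 mm above the bench, sticks out of its +x side. Origin: centre of the casing's underside; z up. An upright taper seat lies in the middle of its top, on its z axis; the reel stands on the top and the arbor goes through the reel into the seat.
- arbor: Tapered aluminium arbor, 153 mm long, 0.3 kg, upright. Origin: centre of its foot's underside; z up its axis. From the foot: cross pin 33 (x) by 6 by 6 mm; cone, 22 mm across at z = 8 to 38 mm at z = 58; shaft 36 mm across to z = 103; flange; grip blade. Seated: foot 14 mm above the winder's underside, axes parallel to the winder's, flange 1 mm above the reel. Raise it 115 mm to clear the reel.
- arbor_flange (a point): Centre of the underside of the arbor's flange (54 mm across, 8 mm thick), 103 mm above the arbor's foot; axes as the arbor.
- arbor_grip (a point): Middle of the arbor's flat upright grip blade, 132 mm above its foot. The blade is 16 mm thick (x), 52 mm wide (y) and 42 mm high, straight on top of the flange; axes as the arbor.
- seat (a joint): Turn of the taper seat with the seated arbor (rad), positive counter-clockwise from above; 0 at the start, stops at -1.35 and 1.35; stays where left. At 0 the arbor is stuck: a straight pull never frees it, as its cross pin is caught below the seat (2 mm of play). Turned either way against about 0.25 N m of drag, it is free from 0.75 to 1.3 rad and then lifts out easily.
- reel: Empty plastic reel, black, 44 mm high, flanges 60 mm in diameter (lower z = 0 to 8 mm, upper z = 34 to 44), hub 50 mm in diameter, bore 41 mm through, 0.08 kg. Origin: centre of its underside; z up. At the start it stands on the winder's top, 72 mm above the bench, round the arbor.
- rack: Forked rack of dark steel, fixed, 125 mm high: base plate 12 mm thick, x = -50 to 70 mm, 100 mm wide (y); back plate at x = 41 to 55; on top a level fork 12 mm thick, 96 mm wide, x = -35 to 55, its slot 43 mm wide, open towards -x, closed at x = 21. Origin: on the underside, below the hanging place; z up.
- rack_fork (a point): The hanging place: the middle of the fork's slot, at the height of the fork's upper face (125 mm above the bench), axes as the rack. A hung arbor stands upright in the slot here, any way round, its flange's underside on the fork, its foot 103 mm lower. It can be lowered in from above or slid in from the -x side.
- tray: Open grey plastic tray for reels, fixed to the bench, 180 (x) by 160 (y) by 40 mm high, walls and floor 5 mm thick, empty. Origin: centre of its underside; z up.
- multimeter: Black multimeter lying beyond the winder, 150 by 75 by 36 mm; not to be moved. Origin: centre of its underside.
- jar: Brown glass jar with a black cap, 64 mm in diameter, 85 mm high; not to be moved. Origin: centre of its underside.
- driver: Screwdriver lying on the bench; not to be moved. Origin: its underside, near mid-length; x along it.
Things that resemble listed ones, but are neither listed nor needed, are in the scene too. Leave any pink look-alike of the reel alone. Several things have the shape of the arbor; the one meant has the colours described above.

How it is judged:
By the outcome, as a careful person would: the job done as asked, in the order asked, and still so for the second after the job is handed in, with the robot touching nothing.
It also fails if it takes over 54 s, if anything falls off the work surface, if the arm or the gripper's body presses on something with over 40 N, if the wrist force passes 120 N, or if a joint passes its speed limit or range.

### The arm

A 6-joint arm with a two-finger parallel gripper is mounted at the origin on the work surface. World frame = base frame: x ahead of the robot, y to its left, z up, the work surface at z = 0. Lengths are in mm, angles in rad, forces in N, time in s.
With the tool pointing down it reaches from about 275 to 750 mm from the base axis. Payload 10.2 kg.
Tool frame: the origin (TCP) lies midway between the tips of the shut fingers; the grasp point (between the pads) lies 19 mm behind it; x points along the fingers, z is the direction in which the jaws open and shut, and the axes are right-handed (so a half turn about x gives the same grasp; the last joint's range is limited). The gripper opens to 85 mm and grips with 20 to 120 N. Pads are 22 mm wide; open, the fingers measure 114 mm over their backs; the gripper's body (76 mm by 85 mm) begins 54 mm behind the grasp point. The pads swing forward as they close: fully open they stand 13 mm farther back than shut.
Start: joints at [-1.459, 0.313, 1.498, -0, 1.331, -0.223], TCP at [172.492, -495.861, 231.294] pointing down, gripper open.
Joint ranges: [-2.94, 2.94], [-0.97, 2.17], [0.19, 2.56], [-1.23, 4.37], [0.02, 3.11], [-2.88, 2.88]. Speed limits (rad/s): [2.39, 2.39, 3.01, 3.14, 3.14, 3.14].

### API

Orientations are given as a unit quaternion [w, x, y, z].
In Python, from cell import * gives the robot as it stands.
- The arm moves only by the tool servo_tool, never from a script. Its argument "commands" is a list of rows, each a list of 3 entries, a list of its own where there are three numbers: the shift along the tool's x, y, z in cm, then the turn, a rotation vector about the tool's x, y, z in degrees, then the finger opening in cm, from 0 to 8.54. In form: [[[x, y, z], [rx, ry, rz], jaw], ...]. A call has 1 to 12 rows; each row shifts and turns the commanded pose from where the row before left it, along the tool's axes as they then stand; what a row does not reach is not made up. A row lasts 1/10 s, in which the tool goes at most 50 mm and 8.59 degrees, less where a joint would pass 70% of its speed; a pose out of reach is approached as far as the arm can. A call is refused whole if a number of a shift passes 5 or a number of a turn 8.59, either way. A call with a gripper value outside its range is refused whole. The fingers move at their own pace and stop on an object; the grip force is fixed at half the most. Time passes only in rows, so rows that do not move let the fingers close. It gives the time, the measured TCP pose, the force and the opening at its end, in the units of the state.
- sense(): the state, without advancing time (a new reading comes with each control period).
- camera(name): name is "side" or "top"; returns a dict with "color" (384x512x3 uint8, blue, green, red), "mtx" (3x3 intrinsics, pixels), "eye" and "orientation" of the camera in the world. Camera axes: x right, y down, z forward; pixel columns grow to the right and rows downward; lengths in mm; the calibration is good to about 2 mm. A picture is of the moment at which its call begins. There is no depth.
- job_done(): hands the job in, once; it reports no verdict.
Trained networks look in a picture, given as the dict that the camera call returned (one of the last four; its "shot" number tells which), for a name from the list of things; names that differ only in an ending like _2 or _b are one class to them, and where a whole thing is asked for, a point or a joint stands for the part that bears it (a point fixed in the world has none). Each returns a list of dicts, best first, with "confidence" (0 to 1); they miss things now and then, are a little off and sometimes report something else, mostly with a low value. They report only what shows in the picture. A call takes as long as a camera call. They do not tell look-alikes from the thing itself.
- recognise(picture, thing): "box" ([centre column, centre row, width, height] as shares, 0 to 1, of the picture: columns of its width, rows of its height, round what is visible of it).
- outline_of(picture, thing): "pixels" (384x512 bool, what is visible of it) and "box" ([centre column, centre row, width, height] as shares, 0 to 1, of the picture: columns of its width, rows of its height, round what is visible of it).
The state is a dict: "time_s": time; "joints": joint angles; "joint_velocities": joint speeds; "tau": joint torques, N m; "eef_pos": TCP position; "orientation": TCP orientation; "contact_force": force on the tool from outside, world axes, zero at the start; "wrist_torque": the same for the moment, N m; "width": finger opening in mm.
Only numpy, scipy, OpenCV 4.12 (cv2) and the standard library are available. Lean on these libraries where they do the work, as an engineer would, in place of code of your own. Each camera call takes 0.05 s, during which the arm holds its last target.

## Working session

There is one attempt and no reset: what is moved stays moved. The work goes in short steps, Python scripts to look and compute and a tool call to move; the robot and the scene stay as the last step left them, time stands still between calls to the robot, and variables do not carry over. Pictures are saved under pics/ and viewed, and the job is handed in when it is done.

Besides the shell and the picture viewer there is one more tool, called as name(argument=value, ...), one argument or row to a line, values as JSON. servo_tool: Moves the arm, as the interface text tells. Its arguments: {"type":"object","properties":{"commands":{"type":"array","items":{"type":"array"}}},"required":["commands"]}

```bash
mkdir -p pics; ls; python3 - <<'E'
from cell import *
import cv2,numpy as np,pickle
d={}
for n in("side","top"):
    c=camera(n); d[n]=c
    cv2.imwrite(f"pics/{n}0.png",c["color"]); print(n,c["mtx"].tolist(),c["eye"],c["orientation"],c["shot"])
    for t in["winder","arbor","reel","rack","tray","multimeter","jar","driver"]:
        for r in recognise(c,t)[:4]:
            b=r["box"]; print(t,round(r["confidence"],2),[round(b[0]*512),round(b[1]*384),round(b[2]*512),round(b[3]*384)])
pickle.dump(d,open("p0.pkl","wb"))
s=sense();print({k:np.round(v,3).tolist() for k,v in s.items()})
E
```

```text
pics
side [[361.7102304910941, 0.0, 254.86962300066196], [0.0, 361.7102304910941, 197.09666029840923], [0.0, 0.0, 1.0]] [239.52405163 599.89262774 678.28952358] [ 0.11574721 -0.24419244  0.87240963 -0.40727641] 1
winder 0.64 [283, 228, 87, 72]
arbor 0.9 [291, 166, 19, 31]
arbor 0.74 [289, 193, 26, 26]
reel 0.92 [286, 213, 25, 19]
reel 0.71 [332, 206, 27, 28]
rack 0.85 [201, 308, 77, 84]
tray 0.92 [348, 176, 68, 53]
multimeter 0.67 [246, 161, 43, 34]
jar 0.95 [159, 239, 31, 44]
driver 0.89 [211, 205, 57, 28]
top [[384.770386319811, 0.0, 258.6474506767208], [0.0, 384.770386319811, 188.68127965109326], [0.0, 0.0, 1.0]] [ 474.31111192   15.72634548 1025.13674316] [-0.04190465  0.71398744 -0.69760373  0.0426025 ] 2
winder 0.87 [269, 211, 54, 86]
winder 0.29 [187, 127, 31, 31]
arbor 0.94 [327, 187, 19, 26]
arbor 0.6 [269, 215, 26, 25]
reel 0.72 [320, 248, 22, 17]
rack 0.7 [143, 209, 63, 56]
tray 0.64 [386, 239, 67, 69]
multimeter 0.96 [347, 126, 40, 60]
jar 0.93 [186, 127, 30, 33]
driver 0.76 [260, 132, 18, 66]
{'time_s': 0.9, 'joints': [-1.459, 0.313, 1.498, 0.0, 1.331, -0.223], 'joint_velocities': [0.002, 0.0, -0.001, 0.002, 0.002, -0.001], 'tau': [-0.0, -41.216, -25.99, -0.0, 0.0, -0.0], 'eef_pos': [172.493, -495.867, 231.301], 'orientation': [0.576, 0.41, 0.576, -0.41], 'contact_force': [-0.521, -0.633, 0.046], 'wrist_torque': [0.022, 0.025, 0.027], 'width': 85.445}
```

```bash
python3 - <<'E'
import cv2
for n in("side","top"):
    i=cv2.imread(f"pics/{n}0.png"); cv2.imwrite(f"pics/{n}0b.png",cv2.resize(i[70:370,100:500],(800,600),interpolation=cv2.INTER_CUBIC))
E
```

```text
(no output)
```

View pics/side0b.png

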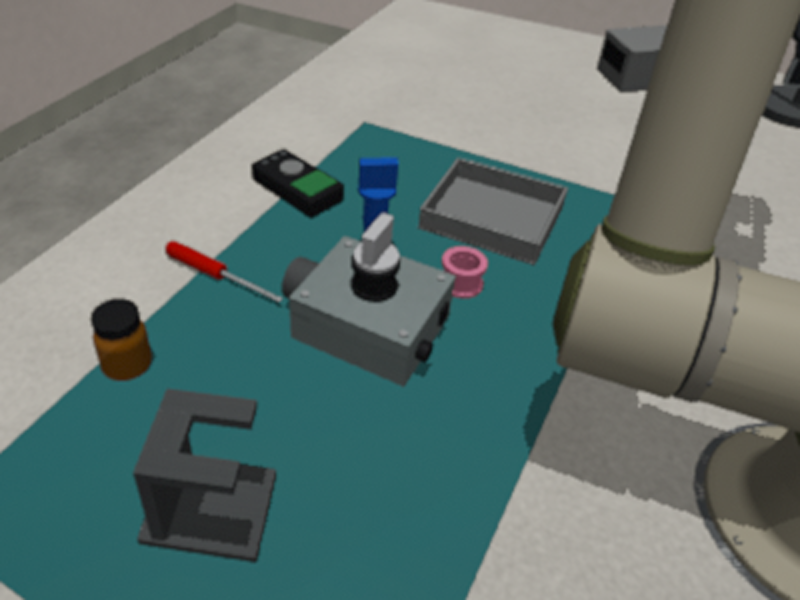

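View pics/top0b.png

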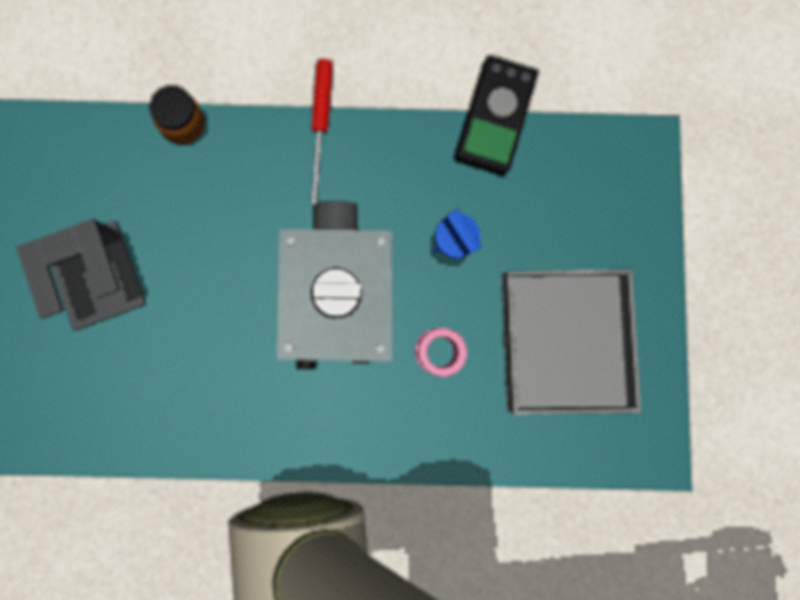

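Top crop: candidates for the arbor are the aluminium one on the winder (full-picture pixel (267,216)) and the blue one on the bench (328,188). Reel: black one under the aluminium flange (side (287,213)) vs the pink one (side (332,206), top (321,246)). I choose the aluminium arbor and the black reel. Next come a close crop and the measurements.

```bash
cat > h.py <<'E'
import numpy as np,cv2,pickle
from scipy.spatial.transform import Rotation as R
def rot(q): return R.from_quat([q[1],q[2],q[3],q[0]]).as_matrix()
def pt(c,u,v,z):
    d=rot(c["orientation"])@np.linalg.solve(c["mtx"],[u,v,1.]); e=np.array(c["eye"]); return e+d*(z-e[2])/d[2]
def px(c,p):
    q=c["mtx"]@(rot(c["orientation"]).T@(np.array(p,float)-c["eye"])); return q[:2]/q[2]
def crop(c,u0,v0,w,h,name):
    s=min(800//w,600//h); i=c["color"][v0:v0+h,u0:u0+w]
    cv2.imwrite(name,cv2.resize(i,(w*s,h*s),interpolation=cv2.INTER_CUBIC)); print(name,s)
E
python3 - <<'E'
from h import *
d=pickle.load(open("p0.pkl","rb"))
crop(d["top"],100,160,200,100,"pics/ct.png"); crop(d["side"],240,150,100,110,"pics/cs.png"); crop(d["side"],160,260,90,90,"pics/cr.png"); crop(d["top"],340,195,90,90,"pics/ctr.png")
E
```

```text
pics/ct.png 4
pics/cs.png 5
pics/cr.png 6
pics/ctr.png 6
```

View pics/ct.png

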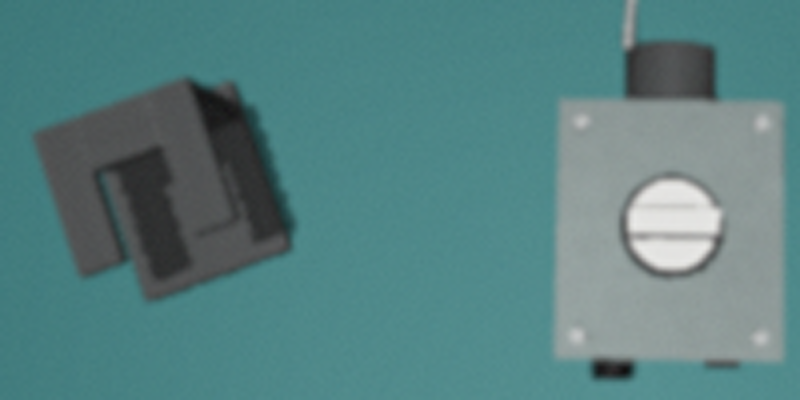

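View pics/cs.png

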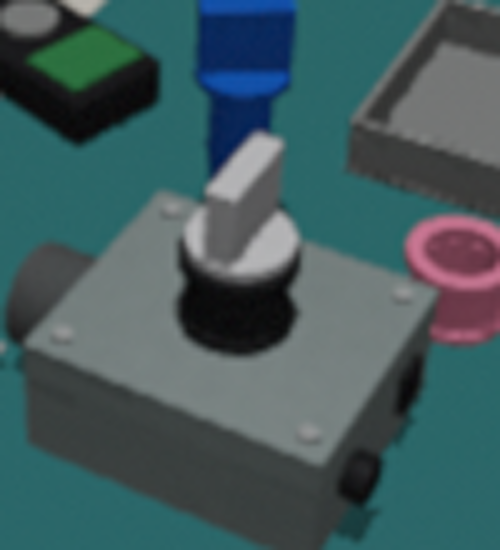

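View pics/cr.png

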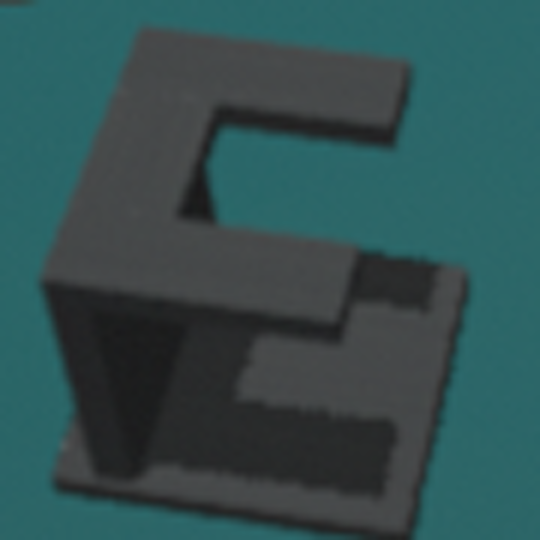

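View pics/ctr.png

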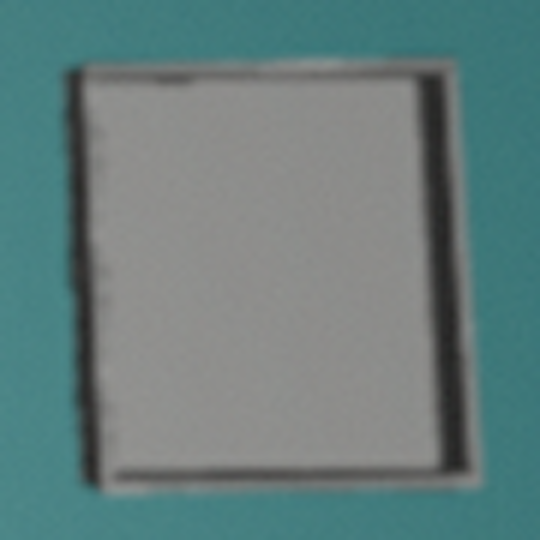

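```bash
cat > fit.py <<'E'
from h import *
from scipy.optimize import least_squares
def fit(obs,x0):
    # obs: list of (cam, model xyz, pixel)
    def W(p,m): c,s=np.cos(p[2]),np.sin(p[2]); return [p[0]+c*m[0]-s*m[1],p[1]+s*m[0]+c*m[1],m[2]]
    f=lambda p:np.concatenate([px(c,W(p,m))-u for c,m,u in obs])
    r=least_squares(f,x0,x_scale=[10,10,.1],loss="soft_l1"); return r.x,f(r.x).reshape(-1,2)
E
python3 - <<'E'
from fit import *
d=pickle.load(open("p0.pkl","rb"));T,S=d["top"],d["side"]
def mk(c,l,o,s,z): return [(c,(a,b,z),np.array([u/s+o[0]-.4,v/s+o[1]-.4])) for a,b,u,v in l]
# crops: resized pixel centre (u+.5)/s-.5
w1=mk(T,[(80,70,559,99),(80,-70,783,101),(-80,-70,784,360),(-80,70,555,358)],(100,160),4,72)
w2=mk(S,[(80,70,28,345),(-80,70,322,465),(-80,-70,437,290),(80,-70,163,192)],(240,150),5,72)
rt=mk(T,[(55,48,33,133),(55,-48,187,79),(-35,48,80,277),(-35,21.5,122,264),(21,21.5,95,171),(21,-21.5,163,148),(-35,-48,240,218),(-35,-21.5,197,233)],(100,160),4,125)
rs=mk(S,[(55,48,45,283),(55,-48,140,28),(-35,-48,410,62),(-35,-21.5,395,125),(-35,21.5,355,250),(-35,48,338,322),(21,-21.5,215,105),(21,21.5,180,215)],(160,260),6,125)
tt=mk(T,[(90,80,72,68),(90,-80,457,62),(-90,-80,481,486),(-90,80,98,490)],(340,195),6,40)
for n,a,b,x0 in(("winder",w1,w2,[430,0,0]),("rack",rt,rs,[430,300,.3]),("tray",tt,[],[380,-300,0])):
    for o in([a,b,a+b] if b else [a]):
        p,r=fit(o,x0);print(n,p.round(3),abs(r).max().round(2));
        if o is not a: print(r.round(1).tolist())
# blade top centre & ends top view: blade top z=14+153=167
for u,v in((672,222),):print(pt(T,u/4+99.6,v/4+159.6,167), pt(T,u/4+99.6,v/4+159.6,125))
for u,v in((321,246),(267,216)):print(pt(T,u,v,44))
print(rot([0.576,0.41,0.576,-0.41]).round(3))
E
```

```text
winder [ 5.19672e+02 -6.56600e+00  1.50000e-02] 0.04
winder [ 5.18946e+02 -7.05000e+00  1.20000e-02] 0.75
[[-0.8, -0.2], [0.3, 0.3], [0.6, -0.0], [-0.3, -0.4]]
winder [ 5.19361e+02 -6.74400e+00  1.40000e-02] 0.95
[[0.1, 0.1], [0.1, 0.1], [0.0, 0.2], [0.1, 0.1], [-1.0, -0.2], [0.2, 0.3], [0.4, -0.0], [-0.5, -0.3]]
rack [5.30882e+02 3.05069e+02 3.85000e-01] 0.63
rack [5.30340e+02 3.06057e+02 3.91000e-01] 0.98
[[-1.0, -0.3], [-0.0, -0.2], [0.1, -0.2], [-0.4, 0.4], [0.9, -0.9], [0.2, 0.2], [0.5, 0.0], [-0.3, 0.9]]
rack [5.30646e+02 3.05599e+02 3.88000e-01] 1.08
[[-0.3, 0.4], [-0.1, -0.5], [0.1, 0.3], [0.4, -0.5], [-0.5, 0.3], [-0.1, -0.4], [-0.8, 0.4], [-0.8, 0.7], [-1.0, -0.7], [0.1, -0.5], [0.1, -0.4], [-0.4, 0.2], [0.9, -1.1], [0.2, -0.0], [0.6, -0.3], [-0.3, 0.6]]
tray [ 4.68236e+02 -3.09817e+02  3.90000e-02] 1.16
[518.62034565  -5.23729974 167.        ] [520.7889835   -6.26332864 125.        ]
[ 450.20077463 -144.58033853   44.        ]
[522.6467767   -6.76087729  44.        ]
[[ 0.     0.945  0.327]
 [ 0.     0.327 -0.945]
 [-1.     0.     0.   ]]
```

servo_tool(
  commands=[
    [[0, 4, -2.9], [0, 0, 0], 8.5],
    [[0, 4, -2.9], [0, 0, 0], 8.5],
    [[0, 4, -2.9], [0, 0, 0], 8.5],
    [[0, 4, -2.9], [0, 0, 0], 8.5],
    [[0, 4, -2.9], [0, 0, 0], 8.5],
    [[0, 4, -2.9], [0, 0, 0], 8.5],
    [[0, 4, -2.9], [0, 0, 0], 8.5],
    [[0, 4, -2.9], [0, 0, 0], 8.5],
    [[0, 4, -2.9], [0, 0, 0], 8.5],
    [[0, 4, -2.9], [0, 0, 0], 8.5],
    [[0, 4, -2.9], [0, 0, 0], 8.5],
    [[0, 4, -2.9], [0, 0, 0], 8.5],
  ],
)

```text
time_s: 2.1
eef_pos: [512.4, -7.4, 231.5]
orientation: [0.577, 0.41, 0.576, -0.41]
contact_force: [0.1, -1.4, 0.3]
width: 85.2
```

servo_tool(
  commands=[
    [[0, 0, 0], [-8, 0, 0], 6],
    [[0, 0, 0], [-8, 0, 0], 6],
    [[0, 0, 0], [-8, 0, 0], 6],
    [[0, 0, 0], [-8, 0, 0], 6],
    [[0, 0, 0], [-8, 0, 0], 6],
    [[0, 0, 0], [-8, 0, 0], 6],
    [[0, 0, 0], [-8, 0, 0], 6],
    [[0, 0, 0], [-8, 0, 0], 6],
    [[0, 0, 0], [-7.7, 0, 0], 6],
    [[0, 0, 0], [0, 0, 0], 6],
  ],
)

```text
time_s: 3.1
eef_pos: [511.5, -9.5, 231.3]
orientation: [0.707, -0.006, 0.707, 0.006]
contact_force: [-0.2, -0.2, -0.9]
width: 59.8
```

```bash
cat >> h.py <<'E'
def rel(s,t,jaw=None):
    """shift in tool axes (cm) to world TCP t; turn about tool x (deg) to jaw angle"""
    M=rot(s["orientation"]); a=np.arctan2(M[1,2],M[0,2])
    print("pos",np.round(s["eef_pos"],1),"jaw deg",np.degrees(a).round(2),"tilt",M[:,0].round(4),"F",np.round(s["contact_force"],1),"T",np.round(s["wrist_torque"],2),"w",round(float(s["width"]),1),"t",s["time_s"])
    print("shift cm",(M.T@(np.array(t)-s["eef_pos"])/10).round(2), "turn",None if jaw is None else round(-(jaw-np.degrees(a)),2))
E
python3 - <<'E'
from h import *; from cell import *
s=sense(); rel(s,[519.4,-6.7,131],0.8)
c=camera("top");crop(c,200,160,130,95,"pics/t1.png")
c=camera("side");crop(c,220,100,130,130,"pics/s1.png")
E
```

```text
pos [511.5  -9.5 231.3] jaw deg 0.95 tilt [ 0. -0. -1.] F [-0.2 -0.2 -0.9] T [-0.    0.02 -0.03] w 59.8 t 3.1
shift cm [10.03  0.26  0.79] turn 0.15
pics/t1.png 6
pics/s1.png 4
```

View pics/s1.png

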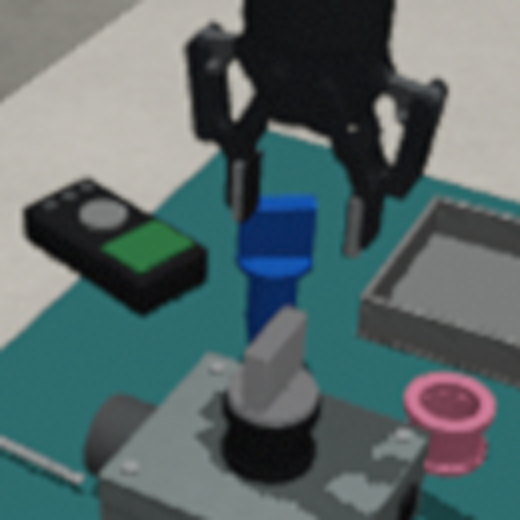

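The side crop shows the open fingers over the winder, with the light aluminium blade at crop (275,360) below them and the blue look-alike behind it.

servo_tool(
  commands=[
    [[0, 0.26, 0.79], [0, 0, 0], 6],
    [[2, 0, 0], [0, 0, 0], 5],
    [[2, 0, 0], [0, 0, 0], 5],
    [[2, 0, 0], [0, 0, 0], 5],
    [[2, 0, 0], [0, 0, 0], 5],
    [[1, 0, 0], [0, 0, 0], 5],
    [[0.7, 0, 0], [0, 0, 0], 5],
    [[0, 0, 0], [0, 0, 0], 5],
    [[0, 0, 0], [0, 0, 0], 4],
  ],
)

```text
time_s: 4.1
eef_pos: [519.8, -6.8, 135.0]
orientation: [0.707, -0.005, 0.707, 0.005]
contact_force: [0.4, -0.6, 0.3]
width: 39.9
```

```bash
python3 - <<'E'
from h import *; from cell import *
s=sense(); rel(s,[519.4,-6.7,131],0.8)
c=camera("side");crop(c,240,120,100,100,"pics/s2.png")
E
```

```text
pos [519.8  -6.8 135. ] jaw deg 0.86 tilt [ 1.1e-03 -2.0e-04 -1.0e+00] F [ 0.4 -0.6  0.3] T [0.02 0.   0.02] w 39.9 t 4.1
shift cm [ 0.4   0.01 -0.04] turn 0.06
pics/s2.png 6
```

View pics/s2.png

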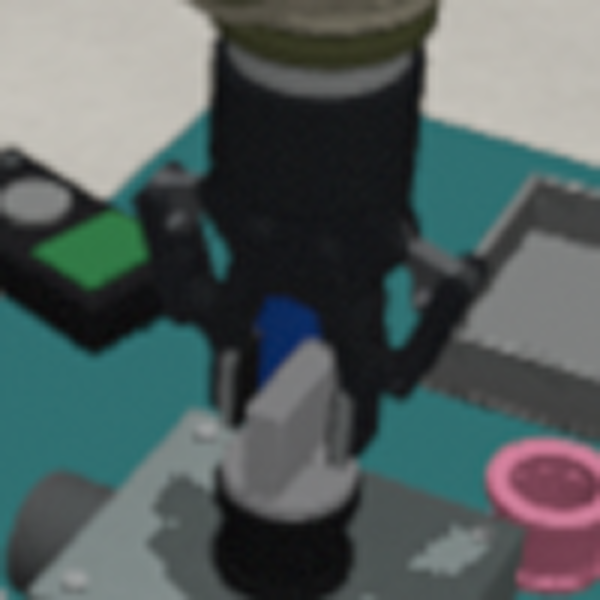

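The two pads straddle the aluminium blade (crop (285,430)), with nothing between. Lowering 4 mm and closing.

servo_tool(
  commands=[
    [[0.4, 0, 0], [0, 0, 0], 3],
    [[0, 0, 0], [0, 0, 0], 1],
    [[0, 0, 0], [0, 0, 0], 1],
    [[0, 0, 0], [0, 0, 0], 1],
    [[0, 0, 0], [0, 0, 0], 1],
    [[0, 0, 0], [0, 0, 0], 1],
  ],
)

```text
time_s: 4.75
eef_pos: [519.4, -6.7, 130.3]
orientation: [0.707, -0.005, 0.707, 0.005]
contact_force: [0.0, -1.0, -1.4]
width: 15.5
```

```bash
python3 - <<'E'
from h import *; from cell import *
s=sense(); rel(s,[519.4,-6.7,131],0.8)
E
```

```text
pos [519.4  -6.7 130.3] jaw deg 0.88 tilt [ 1.e-04  0.e+00 -1.e+00] F [ 0.  -1.  -1.4] T [ 0.04 -0.05  0.05] w 15.5 t 4.75
shift cm [-0.07  0.    0.  ] turn 0.08
```

servo_tool(
  commands=[
    [[0, 0, 0], [-4, 0, 0], 1],
    [[0, 0, 0], [-6, 0, 0], 1],
    [[0, 0, 0], [-6, 0, 0], 1],
    [[0, 0, 0], [-6, 0, 0], 1],
    [[0, 0, 0], [-6, 0, 0], 1],
    [[0, 0, 0], [-6, 0, 0], 1],
    [[0, 0, 0], [-6, 0, 0], 1],
    [[0, 0, 0], [-6, 0, 0], 1],
    [[0, 0, 0], [-6, 0, 0], 1],
    [[0, 0, 0], [-5, 0, 0], 1],
    [[0, 0, 0], [-2, 0, 0], 1],
    [[0, 0, 0], [0, 0, 0], 1],
  ],
)

```text
time_s: 5.95
eef_pos: [519.6, -6.9, 130.3]
orientation: [0.613, -0.353, 0.613, 0.353]
contact_force: [1.5, -1.1, -3.4]
width: 15.1
```

```bash
python3 - <<'E'
from h import *; from cell import *
s=sense(); rel(s,[519.4,-6.7,131],0.8)
c=camera("top");crop(c,220,160,100,95,"pics/t3.png")
c=camera("side");crop(c,240,120,100,100,"pics/s3.png")
E
```

```text
pos [519.6  -6.9 130.3] jaw deg 59.88 tilt [ 7.e-04 -2.e-04 -1.e+00] F [ 1.5 -1.1 -3.4] T [-0.19 -0.41 -0.2 ] w 15.1 t 5.95
shift cm [-0.07  0.03  0.  ] turn 59.08
pics/t3.png 6
pics/s3.png 6
```

View pics/s3.png

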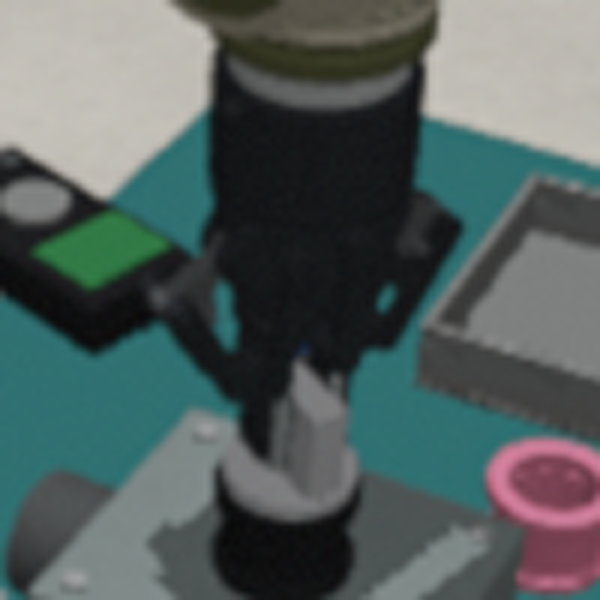

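The blade (crop (310,430)) has turned with the gripper, by about 59° (1.03 rad). I try a small lift.

servo_tool(
  commands=[
    [[-0.3, 0, 0], [0, 0, 0], 1],
    [[-0.5, 0, 0], [0, 0, 0], 1],
    [[-0.5, 0, 0], [0, 0, 0], 1],
    [[-0.2, 0, 0], [0, 0, 0], 1],
  ],
)

```text
time_s: 6.45
eef_pos: [519.3, -6.6, 146.0]
orientation: [0.613, -0.353, 0.613, 0.353]
contact_force: [0.6, -0.8, -2.5]
width: 15.2
```

```bash
python3 - <<'E'
from h import *; from cell import *
s=sense(); rel(s,[519.4,-6.7,270],0.8)
E
```

```text
pos [519.3  -6.6 146. ] jaw deg 59.89 tilt [ 3.e-04  0.e+00 -1.e+00] F [ 0.6 -0.8 -2.5] T [-0.02 -0.02  0.05] w 15.2 t 6.45
shift cm [-1.24e+01 -1.00e-02 -0.00e+00] turn 59.09
```

servo_tool(
  commands=[
    [[-1.0, 0, 0], [0, 0, 0], 1],
    [[-1.2, 0, 0], [0, 0, 0], 1],
    [[-1.2, 0, 0], [0, 0, 0], 1],
    [[-1.2, 0, 0], [0, 0, 0], 1],
    [[-1.2, 0, 0], [0, 0, 0], 1],
    [[-1.2, 0, 0], [0, 0, 0], 1],
    [[-1.2, 0, 0], [0, 0, 0], 1],
    [[-1.2, 0, 0], [0, 0, 0], 1],
    [[-1.2, 0, 0], [0, 0, 0], 1],
    [[-1.2, 0, 0], [0, 0, 0], 1],
    [[-1.2, 0, 0], [0, 0, 0], 1],
    [[0, 0, 0], [0, 0, 0], 1],
  ],
)

```text
time_s: 7.65
eef_pos: [519.9, -6.9, 277.1]
orientation: [0.614, -0.354, 0.612, 0.352]
contact_force: [0.6, 0.0, -4.1]
width: 15.2
```

```bash
python3 - <<'E'
from h import *; from cell import *
s=sense(); rel(s,[530.6,305.6,280],0.8)
c=camera("top");crop(c,220,160,100,95,"pics/t4.png")
c=camera("side");crop(c,230,90,120,150,"pics/s4.png")
E
```

```text
pos [519.9  -6.9 277.1] jaw deg 59.88 tilt [ 3.e-03 -7.e-04 -1.e+00] F [ 0.6  0.  -4.1] T [ 0. -0. -0.] w 15.2 t 7.65
shift cm [-0.3  14.75 27.56] turn 59.08
pics/t4.png 6
pics/s4.png 4
```

View pics/s4.png

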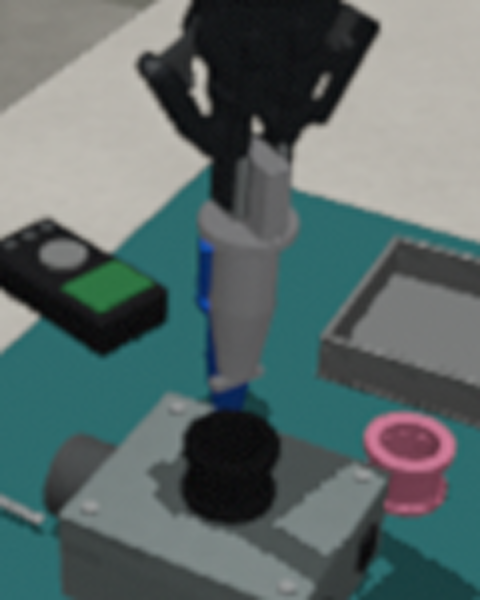

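The arbor hangs clear of the black reel (crop (230,465)), which stays on the winder. Its foot, at crop (235,380), is clear of the reel. Moving to the rack.

servo_tool(
  commands=[
    [[0, 0.6, 1.25], [0, 0, 0], 1],
    [[0, 1.35, 2.5], [0, 0, 0], 1],
    [[0, 1.35, 2.5], [0, 0, 0], 1],
    [[0, 1.35, 2.5], [0, 0, 0], 1],
    [[0, 1.35, 2.5], [0, 0, 0], 1],
    [[0, 1.35, 2.5], [0, 0, 0], 1],
    [[0, 1.35, 2.5], [0, 0, 0], 1],
    [[0, 1.35, 2.5], [0, 0, 0], 1],
    [[0, 1.35, 2.5], [0, 0, 0], 1],
    [[0, 1.35, 2.5], [0, 0, 0], 1],
    [[0, 1.35, 2.5], [0, 0, 0], 1],
    [[0, 0.65, 1.3], [0, 0, 0], 1],
  ],
)

```text
time_s: 8.95
eef_pos: [529.1, 308.2, 274.3]
orientation: [0.612, -0.353, 0.613, 0.354]
contact_force: [-0.2, -0.4, -4.8]
width: 15.2
```

servo_tool(
  commands=[
    [[0, 0, 0], [0, 0, 0], 1],
    [[0, 0, 0], [0, 0, 0], 1],
    [[0, 0, 0], [0, 0, 0], 1],
  ],
)

```text
time_s: 9.25
eef_pos: [530.1, 304.7, 275.3]
orientation: [0.613, -0.353, 0.613, 0.353]
contact_force: [0.2, 0.1, -3.8]
width: 15.2
```

```bash
python3 - <<'E'
from h import *; from cell import *
s=sense(); rel(s,[530.6,305.6,280],0.8)
c=camera("top");crop(c,90,150,110,110,"pics/t5.png")
c2=camera("side");crop(c2,140,200,150,150,"pics/s5.png")
pickle.dump({"top":c,"side":c2},open("p5.pkl","wb"))
E
```

```text
pos [530.1 304.7 275.3] jaw deg 59.82 tilt [-2.e-04 -4.e-04 -1.e+00] F [ 0.2  0.1 -3.8] T [ 0.06  0.03 -0.03] w 15.2 t 9.25
shift cm [-0.47  0.01  0.1 ] turn 59.02
pics/t5.png 5
pics/s5.png 4
```

View pics/s5.png

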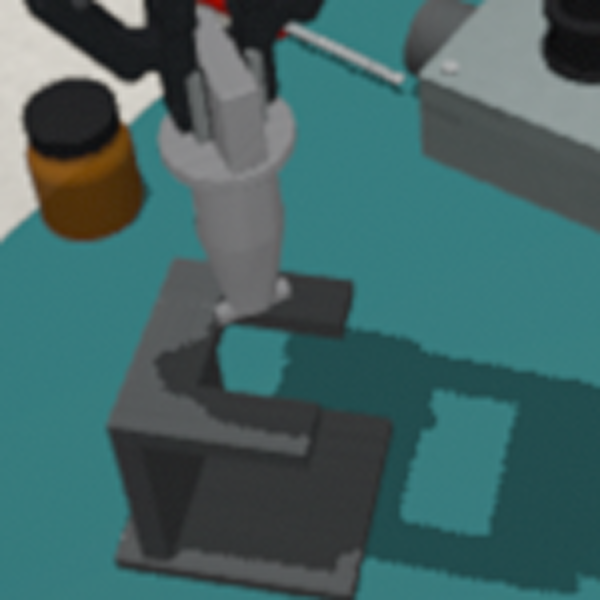

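View pics/t5.png

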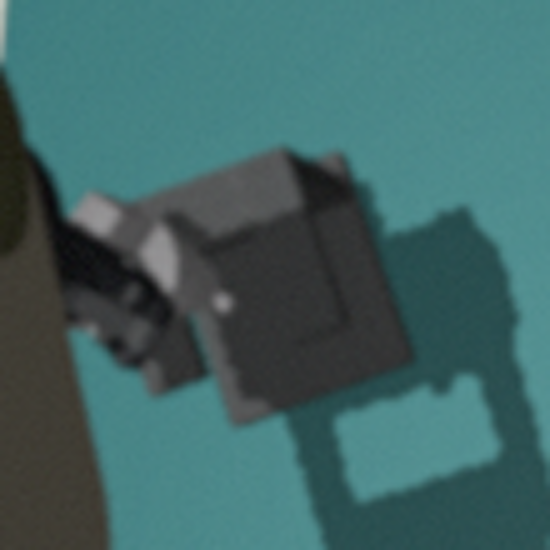

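```bash
python3 - <<'E'
from h import *
d=pickle.load(open("p5.pkl","rb"));a=np.radians(59.8);u=np.array([np.cos(a),np.sin(a),0]);o=np.array([530.1,304.7,159.])
f=lambda n,p:((px(d[n],p)+.5-np.array([140,200] if n=="side" else [90,150]))*(4 if n=="side" else 5)).round(0)
for t in(-16.5,16.5):print("pin",f("side",o+u*t+[0,0,3]),f("top",o+u*t+[0,0,3]))
c=d["side"];F=o+[0,0,111]
# flange extremes left/right in side view
th=np.linspace(0,2*np.pi,73);P=np.array([f("side",F+[27*np.cos(t),27*np.sin(t),0]) for t in th]);print("flange top",P[:,0].min(),P[:,0].max(),P[:,1].min(),P[:,1].max())
E
```

```text
pin [286. 287.] [231. 306.]
pin [217. 316.] [170. 268.]
flange top 156.0 294.0 82.0 180.0
```

The pin ends (side crop (283,290) and (222,314)) and the flange match the prediction to within about 1 mm, so the arbor is centred over the fork. Lowering.

servo_tool(
  commands=[
    [[0.5, 0, 0.1], [0, 0, 0], 1],
    [[1.0, 0, 0], [0, 0, 0], 1],
    [[1.2, 0, 0], [0, 0, 0], 1],
    [[1.3, 0, 0], [0, 0, 0], 1],
    [[1.3, 0, 0], [0, 0, 0], 1],
    [[1.3, 0, 0], [0, 0, 0], 1],
    [[1.3, 0, 0], [0, 0, 0], 1],
    [[1.3, 0, 0], [0, 0, 0], 1],
    [[1.3, 0, 0], [0, 0, 0], 1],
    [[0.8, 0, 0], [0, 0, 0], 1],
    [[0.5, 0, 0], [0, 0, 0], 1],
    [[0, 0, 0], [0, 0, 0], 1],
  ],
)

```text
time_s: 10.55
eef_pos: [530.4, 306.4, 156.8]
orientation: [0.612, -0.353, 0.613, 0.353]
contact_force: [-0.7, 0.3, -3.9]
width: 15.6
```

```bash
python3 - <<'E'
from h import *; from cell import *
s=sense(); rel(s,[530.6,305.6,138.3],0.8)
c2=camera("side");crop(c2,140,220,130,130,"pics/s6.png")
E
```

```text
pos [530.4 306.4 156.8] jaw deg 59.88 tilt [-7.e-04 -2.e-04 -1.e+00] F [-0.7  0.3 -3.9] T [-0.03 -0.02 -0.05] w 15.6 t 10.55
shift cm [ 1.85 -0.06 -0.06] turn 59.08
pics/s6.png 4
```

View pics/s6.png

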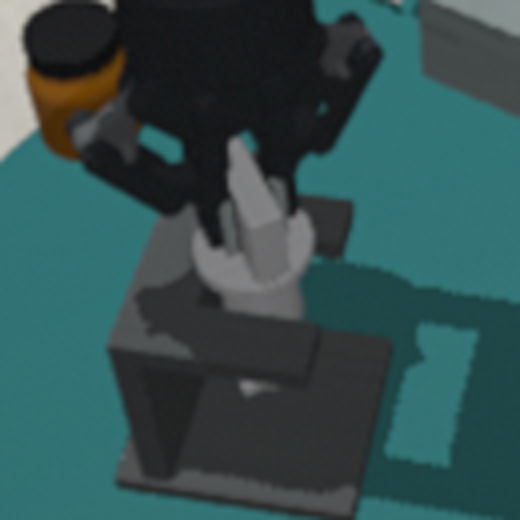

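The arbor is in the slot without contact (pin visible at crop (252,388), flange above the fork). Now lower the last 18 mm slowly.

servo_tool(
  commands=[
    [[0.5, 0, 0], [0, 0, 0], 1],
    [[0.5, 0, 0], [0, 0, 0], 1],
    [[0.3, 0, 0], [0, 0, 0], 1],
    [[0.2, 0, 0], [0, 0, 0], 1],
    [[0.1, 0, 0], [0, 0, 0], 1],
    [[0, 0, 0], [0, 0, 0], 1],
  ],
)

```text
time_s: 11.2
eef_pos: [530.5, 306.4, 141.2]
orientation: [0.613, -0.353, 0.613, 0.353]
contact_force: [-0.3, 1.1, -2.7]
width: 15.5
```

servo_tool(
  commands=[
    [[0.1, 0, 0], [0, 0, 0], 1],
    [[0, 0, 0], [0, 0, 0], 1],
    [[0, 0, 0], [0, 0, 0], 1],
  ],
)

```text
time_s: 11.5
eef_pos: [530.5, 306.5, 140.4]
orientation: [0.613, -0.353, 0.613, 0.353]
contact_force: [0.5, 0.1, -2.5]
width: 15.4
```

servo_tool(
  commands=[
    [[0.1, 0, 0], [0, 0, 0], 1],
    [[0.1, 0, 0], [0, 0, 0], 1],
    [[0, 0, 0], [0, 0, 0], 1],
  ],
)

```text
time_s: 11.8
eef_pos: [530.5, 306.5, 138.4]
orientation: [0.613, -0.353, 0.613, 0.353]
contact_force: [-0.1, -0.1, -2.5]
width: 15.7
```

servo_tool(
  commands=[
    [[0.05, 0, 0], [0, 0, 0], 1],
    [[0.05, 0, 0], [0, 0, 0], 1],
    [[0, 0, 0], [0, 0, 0], 1],
  ],
)

```text
time_s: 12.1
eef_pos: [530.6, 306.5, 138.3]
orientation: [0.613, -0.353, 0.612, 0.353]
contact_force: [-3.4, -1.1, 5.8]
width: 15.1
```

Contact at TCP z 138.3 as predicted, force +5.8 N. Releasing.

servo_tool(
  commands=[
    [[0, 0, 0], [0, 0, 0], 1.8],
    [[0, 0, 0], [0, 0, 0], 2.2],
    [[0, 0, 0], [0, 0, 0], 3],
    [[0, 0, 0], [0, 0, 0], 4],
    [[0, 0, 0], [0, 0, 0], 4.5],
    [[0, 0, 0], [0, 0, 0], 4.5],
  ],
)

```text
time_s: 12.7
eef_pos: [530.5, 306.4, 137.3]
orientation: [0.613, -0.353, 0.613, 0.353]
contact_force: [0.1, 0.4, -0.8]
width: 45.5
```

```bash
python3 - <<'E'
from h import *; from cell import *
s=sense(); rel(s,[530.6,305.6,270],0.8)
c2=camera("side");crop(c2,140,220,130,130,"pics/s7.png")
E
```

```text
pos [530.5 306.4 137.3] jaw deg 59.88 tilt [-0.  0. -1.] F [ 0.1  0.4 -0.8] T [ 0.01 -0.02 -0.02] w 45.5 t 12.7
shift cm [-13.27  -0.05  -0.07] turn 59.08
pics/s7.png 4
```

View pics/s7.png

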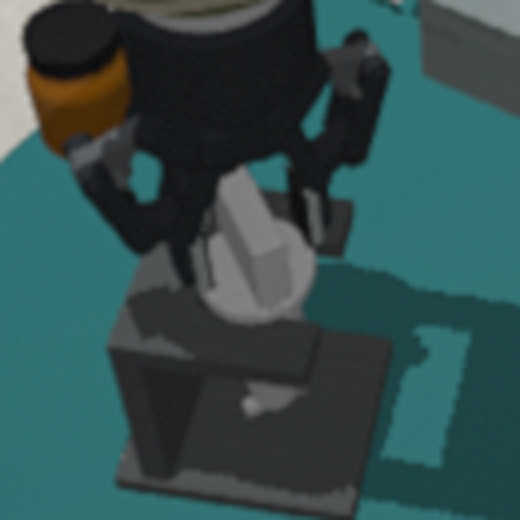

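The arbor hangs on the fork with its flange flat (crop (258,275)), and the fingers are clear on both sides of the blade. Retreating straight up.

servo_tool(
  commands=[
    [[-0.5, 0, 0], [0, 0, 0], 4.5],
    [[-1.5, 0, 0], [0, 0, 0], 4.5],
    [[-2, 0, 0], [0, 0, 0], 4.5],
    [[-2, 0, 0], [0, 0, 0], 4.5],
    [[-2, 0, 0], [0, 0, 0], 4.5],
    [[-2, 0, 0], [0, 0, 0], 4.5],
    [[-1, 0, 0], [0, 0, 0], 4.5],
    [[0, 0, 0], [0, 0, 0], 4.5],
  ],
)

```text
time_s: 13.55
eef_pos: [530.9, 306.6, 248.6]
orientation: [0.614, -0.353, 0.612, 0.353]
contact_force: [0.9, 0.7, -0.1]
width: 45.0
```

```bash
python3 - <<'E'
from h import *; from cell import *
s=sense(); rel(s,[519.4,-6.7,220],0.8)
E
```

```text
pos [530.9 306.6 248.6] jaw deg 59.89 tilt [ 2.5e-03  8.0e-04 -1.0e+00] F [ 0.9  0.7 -0.1] T [-0.08 -0.01 -0.06] w 45.0 t 13.55
shift cm [  2.84 -14.72 -27.68] turn 59.09
```

servo_tool(
  commands=[
    [[0, -1, -2], [0, 0, 0], 6],
    [[0, -1.8, -3.4], [0, 0, 0], 8.5],
    [[0, -1.8, -3.4], [0, 0, 0], 8.5],
    [[0, -1.8, -3.4], [0, 0, 0], 8.5],
    [[0, -1.8, -3.4], [0, 0, 0], 8.5],
    [[0, -1.8, -3.4], [0, 0, 0], 8.5],
    [[0, -1.8, -3.4], [0, 0, 0], 8.5],
    [[0, -1.8, -3.4], [0, 0, 0], 8.5],
    [[0, -1.1, -1.9], [0, 0, 0], 8.5],
    [[0, 0, 0], [0, 0, 0], 8.5],
    [[0, 0, 0], [0, 0, 0], 8.5],
  ],
)

```text
time_s: 14.65
eef_pos: [518.4, -6.7, 246.5]
orientation: [0.613, -0.352, 0.613, 0.353]
contact_force: [0.5, 1.0, 0.8]
width: 85.1
```

```bash
python3 - <<'E'
from h import *; from cell import *
s=sense(); rel(s,[519.4,-6.7,80],0.8)
c=camera("top");cv2.imwrite("pics/t8.png",c["color"])
c2=camera("side");crop(c2,140,130,230,220,"pics/s8.png");pickle.dump({"top":c,"side":c2},open("p8.pkl","wb"))
for r in outline_of(c2,"reel")[:3]:print(r["confidence"],np.array(r["box"])*[512,384,512,384])
# predicted silhouette of upper flange on winder axis
th=np.linspace(0,6.28,90)
P=np.array([px(c2,[519.4+30*np.cos(t),-6.7+30*np.sin(t),z]) for t in th for z in(72,80,106,116)]);print(P.min(0),P.max(0),(P.min(0)+P.max(0))/2)
E
```

```text
pos [518.4  -6.7 246.5] jaw deg 59.84 tilt [-1.3e-03  7.0e-04 -1.0e+00] F [0.5 1.  0.8] T [-0.02 -0.01  0.06] w 85.1 t 14.65
shift cm [16.65 -0.11  0.05] turn 59.04
pics/s8.png 2
0.8 [288.0512 209.0112  22.6816  28.608 ]
0.57 [334.2848 204.9024  26.624   25.8048]
[274.39467768 191.52707261] [299.99911213 221.27789251] [287.1968949  206.40248256]
```

View pics/s8.png

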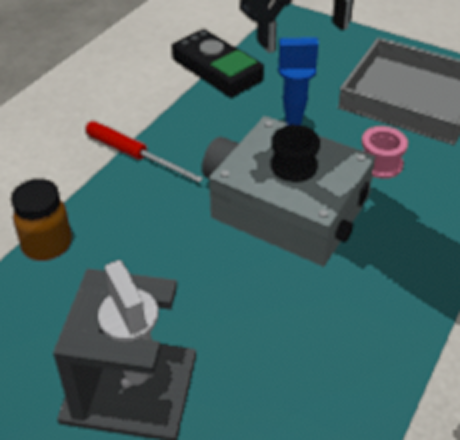

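The arbor stands upright in the rack (crop (128,310)); the black reel is alone on the winder (crop (296,152)), within about 1 px of the winder axis. Descending.

servo_tool(
  commands=[
    [[1.5, -0.1, 0], [0, 0, 0], 8.5],
    [[2, 0, 0], [0, 0, 0], 8.5],
    [[2, 0, 0], [0, 0, 0], 8.5],
    [[2, 0, 0], [0, 0, 0], 8.5],
    [[2, 0, 0], [0, 0, 0], 8.5],
    [[2, 0, 0], [0, 0, 0], 8.5],
    [[1, 0, 0], [0, 0, 0], 8.5],
    [[0.5, 0, 0], [0, 0, 0], 8.5],
    [[0, 0, 0], [0, 0, 0], 8.5],
  ],
)

```text
time_s: 15.7
eef_pos: [519.6, -7.1, 117.3]
orientation: [0.613, -0.353, 0.613, 0.353]
contact_force: [-0.4, -1.0, 0.1]
width: 85.1
```

```bash
python3 - <<'E'
from h import *; from cell import *
s=sense(); rel(s,[519.4,-6.7,80],0.8)
c2=camera("side");crop(c2,235,130,120,110,"pics/s9.png")
E
```

```text
pos [519.6  -7.1 117.3] jaw deg 59.91 tilt [-2.e-04  1.e-04 -1.e+00] F [-0.4 -1.   0.1] T [ 0.01 -0.07  0.01] w 85.1 t 15.7
shift cm [3.73 0.04 0.03] turn 59.11
pics/s9.png 5
```

View pics/s9.png

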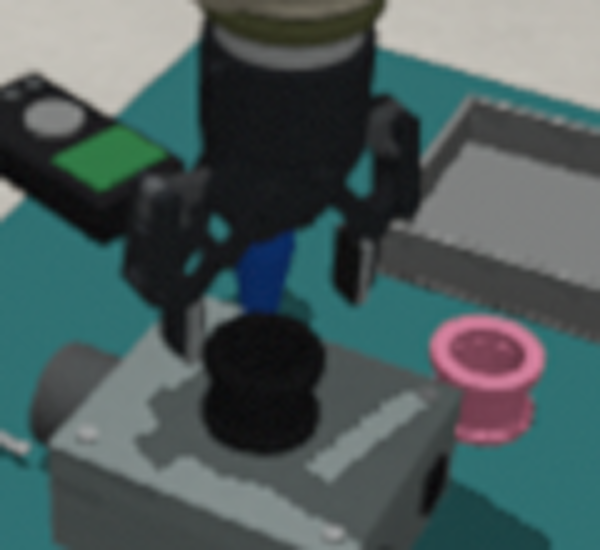

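The pads straddle the black reel (crop (262,375)): left pad at (190,330), right pad at (352,265). Going down and closing.

servo_tool(
  commands=[
    [[1, 0, 0], [0, 0, 0], 8.5],
    [[1, 0, 0], [0, 0, 0], 8.5],
    [[1, 0, 0], [0, 0, 0], 8.5],
    [[0.6, 0, 0], [0, 0, 0], 8.5],
    [[0, 0, 0], [0, 0, 0], 8.5],
    [[0, 0, 0], [0, 0, 0], 7],
    [[0, 0, 0], [0, 0, 0], 6.5],
    [[0, 0, 0], [0, 0, 0], 5.7],
    [[0, 0, 0], [0, 0, 0], 5.5],
    [[0, 0, 0], [0, 0, 0], 5.5],
    [[0, 0, 0], [0, 0, 0], 5.5],
  ],
)

```text
time_s: 16.85
eef_pos: [520.0, -7.5, 82.3]
orientation: [0.613, -0.353, 0.612, 0.353]
contact_force: [-1.0, -0.3, 6.8]
width: 58.7
```

```bash
python3 - <<'E'
from h import *; from cell import *
s=sense(); rel(s,[519.4,-6.7,80],0.8)
c2=camera("side");crop(c2,235,130,120,110,"pics/s10.png")
E
```

```text
pos [520.   -7.5  82.3] jaw deg 59.89 tilt [ 1.5e-03 -4.0e-04 -1.0e+00] F [-1.  -0.3  6.8] T [-0.02  0.31  0.07] w 58.7 t 16.85
shift cm [0.23 0.09 0.04] turn 59.09
pics/s10.png 5
```

View pics/s10.png

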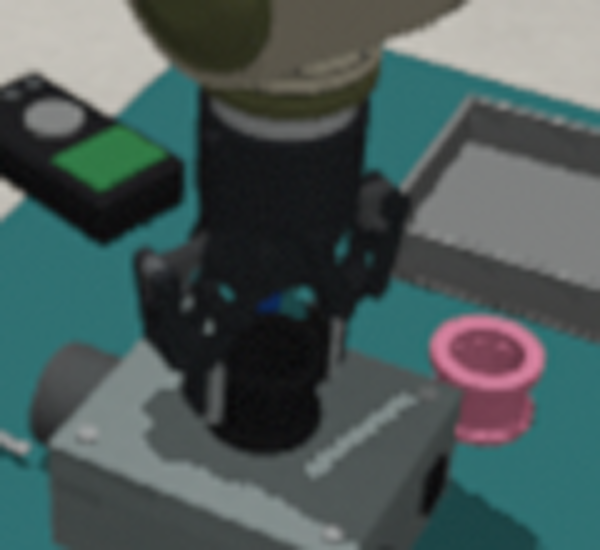

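The pads hold the reel between them (width 58.7 mm against 60 nominal). Lifting.

servo_tool(
  commands=[
    [[-0.4, 0, 0], [0, 0, 0], 5.5],
    [[-0.8, 0, 0], [0, 0, 0], 5.5],
    [[-1.2, 0, 0], [0, 0, 0], 5.5],
    [[-1.6, 0, 0], [0, 0, 0], 5.5],
    [[-1.6, 0, 0], [0, 0, 0], 5.5],
    [[-1.6, 0, 0], [0, 0, 0], 5.5],
    [[-1.6, 0, 0], [0, 0, 0], 5.5],
    [[-1.6, 0, 0], [0, 0, 0], 5.5],
    [[-1.6, 0, 0], [0, 0, 0], 5.5],
    [[-1, 0, 0], [0, 0, 0], 5.5],
    [[0, 0, 0], [0, 0, 0], 5.5],
  ],
)

```text
time_s: 18.0
eef_pos: [520.0, -7.5, 212.9]
orientation: [0.613, -0.354, 0.612, 0.352]
contact_force: [-0.5, -0.7, -0.8]
width: 58.5
```

```bash
python3 - <<'E'
from h import *; from cell import *
s=sense(); rel(s,[468.2,-309.8,210],0.8)
c2=camera("side");crop(c2,220,90,140,130,"pics/s11.png")
E
```

```text
pos [520.   -7.5 212.9] jaw deg 59.89 tilt [ 2.9e-03 -7.0e-04 -1.0e+00] F [-0.5 -0.7 -0.8] T [0.03 0.01 0.  ] w 58.5 t 18.0
shift cm [  0.3  -10.68 -28.75] turn 59.09
pics/s11.png 4
```

View pics/s11.png

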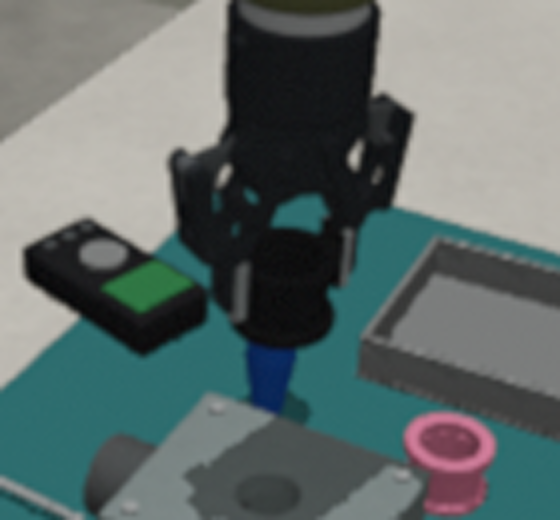

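The reel is held upright (crop (290,285)) and the empty seat shows at (268,495). Moving to over the tray.

servo_tool(
  commands=[
    [[0, -0.5, -1.35], [0, 0, 0], 5.5],
    [[0, -0.97, -2.6], [0, 0, 0], 5.5],
    [[0, -0.97, -2.6], [0, 0, 0], 5.5],
    [[0, -0.97, -2.6], [0, 0, 0], 5.5],
    [[0, -0.97, -2.6], [0, 0, 0], 5.5],
    [[0, -0.97, -2.6], [0, 0, 0], 5.5],
    [[0, -0.97, -2.6], [0, 0, 0], 5.5],
    [[0, -0.97, -2.6], [0, 0, 0], 5.5],
    [[0, -0.97, -2.6], [0, 0, 0], 5.5],
    [[0, -0.97, -2.6], [0, 0, 0], 5.5],
    [[0, -0.97, -2.6], [0, 0, 0], 5.5],
    [[0, -0.5, -1.4], [0, 0, 0], 5.5],
  ],
)

```text
time_s: 19.25
eef_pos: [466.5, -312.1, 210.3]
orientation: [0.613, -0.352, 0.613, 0.353]
contact_force: [0.4, 0.9, -0.4]
width: 58.9
```

servo_tool(
  commands=[
    [[1, 0, 0], [0, 0, 0], 5.5],
    [[2, 0, 0], [0, 0, 0], 5.5],
    [[2, 0, 0], [0, 0, 0], 5.5],
    [[2, 0, 0], [0, 0, 0], 5.5],
    [[2, 0, 0], [0, 0, 0], 5.5],
    [[2, 0, 0], [0, 0, 0], 5.5],
    [[2, 0, 0], [0, 0, 0], 5.5],
    [[1, 0, 0], [0, 0, 0], 5.5],
    [[0.5, 0, 0], [0, 0, 0], 5.5],
    [[0, 0, 0], [0, 0, 0], 5.5],
  ],
)

```text
time_s: 20.25
eef_pos: [467.8, -309.4, 66.0]
orientation: [0.613, -0.353, 0.613, 0.353]
contact_force: [0.2, 0.4, -1.1]
width: 58.9
```

```bash
python3 - <<'E'
from h import *; from cell import *
s=sense(); rel(s,[468.2,-309.8,15.3],0.8)
c2=camera("side");crop(c2,290,110,130,110,"pics/s12.png")
c=camera("top");crop(c,330,180,120,110,"pics/t12.png")
E
```

```text
pos [ 467.8 -309.4   66. ] jaw deg 59.9 tilt [-4.e-04  5.e-04 -1.e+00] F [ 0.2  0.4 -1.1] T [0.02 0.02 0.01] w 58.9 t 20.25
shift cm [ 5.07 -0.06 -0.02] turn 59.1
pics/s12.png 5
pics/t12.png 5
```

View pics/s12.png

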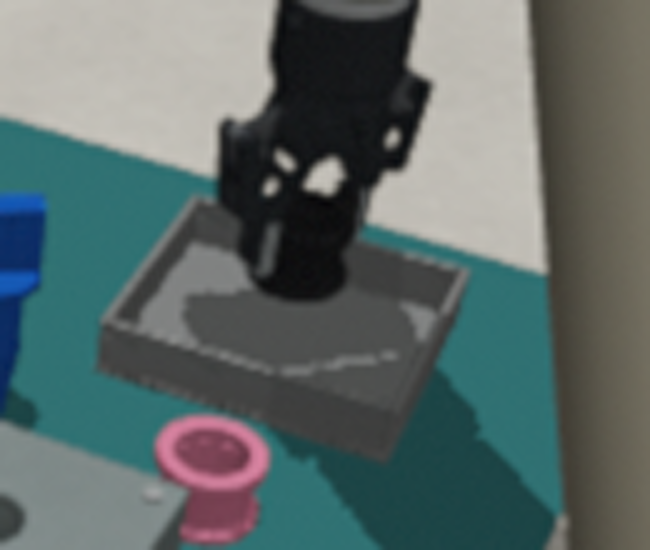

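View pics/t12.png

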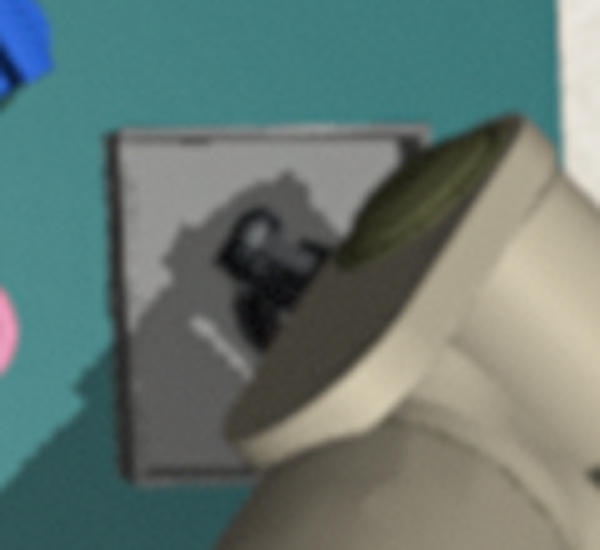

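The reel is upright over the middle of the tray (side crop (300,250)). Lowering slowly.

servo_tool(
  commands=[
    [[0.7, 0, 0], [0, 0, 0], 5.5],
    [[1, 0, 0], [0, 0, 0], 5.5],
    [[1, 0, 0], [0, 0, 0], 5.5],
    [[0.7, 0, 0], [0, 0, 0], 5.5],
    [[0.5, 0, 0], [0, 0, 0], 5.5],
    [[0.3, 0, 0], [0, 0, 0], 5.5],
    [[0.2, 0, 0], [0, 0, 0], 5.5],
    [[0.1, 0, 0], [0, 0, 0], 5.5],
    [[0, 0, 0], [0, 0, 0], 5.5],
  ],
)

```text
time_s: 21.25
eef_pos: [467.9, -309.9, 21.4]
orientation: [0.613, -0.353, 0.613, 0.353]
contact_force: [0.2, 0.3, -1.0]
width: 58.8
```

servo_tool(
  commands=[
    [[0.1, 0, 0], [0, 0, 0], 5.5],
    [[0.1, 0, 0], [0, 0, 0], 5.5],
    [[0, 0, 0], [0, 0, 0], 5.5],
  ],
)

```text
time_s: 21.55
eef_pos: [467.8, -309.8, 19.2]
orientation: [0.613, -0.353, 0.613, 0.353]
contact_force: [-0.0, 0.1, -0.3]
width: 58.9
```

servo_tool(
  commands=[
    [[0.1, 0, 0], [0, 0, 0], 5.5],
    [[0.1, 0, 0], [0, 0, 0], 5.5],
    [[0, 0, 0], [0, 0, 0], 5.5],
  ],
)

```text
time_s: 21.85
eef_pos: [467.8, -309.7, 17.1]
orientation: [0.613, -0.353, 0.613, 0.353]
contact_force: [0.2, -0.0, -1.9]
width: 58.8
```

servo_tool(
  commands=[
    [[0.1, 0, 0], [0, 0, 0], 5.5],
    [[0, 0, 0], [0, 0, 0], 5.5],
    [[0, 0, 0], [0, 0, 0], 5.5],
  ],
)

```text
time_s: 22.15
eef_pos: [467.8, -309.8, 16.3]
orientation: [0.613, -0.353, 0.613, 0.353]
contact_force: [-0.2, -0.6, -1.0]
width: 59.0
```

servo_tool(
  commands=[
    [[0.1, 0, 0], [0, 0, 0], 5.5],
    [[0, 0, 0], [0, 0, 0], 5.5],
    [[0, 0, 0], [0, 0, 0], 5.5],
  ],
)

```text
time_s: 22.45
eef_pos: [467.9, -309.8, 15.3]
orientation: [0.613, -0.353, 0.613, 0.353]
contact_force: [-0.8, 0.3, 0.1]
width: 59.3
```

servo_tool(
  commands=[
    [[0.05, 0, 0], [0, 0, 0], 5.5],
    [[0, 0, 0], [0, 0, 0], 5.5],
    [[0, 0, 0], [0, 0, 0], 5.5],
  ],
)

```text
time_s: 22.75
eef_pos: [467.9, -309.9, 15.3]
orientation: [0.613, -0.353, 0.613, 0.353]
contact_force: [-2.6, 0.5, 5.7]
width: 58.8
```

Contact at TCP z 15.3, exactly as predicted, 5.7 N. Releasing.

servo_tool(
  commands=[
    [[0, 0, 0], [0, 0, 0], 6.2],
    [[0, 0, 0], [0, 0, 0], 6.6],
    [[0, 0, 0], [0, 0, 0], 7.2],
    [[0, 0, 0], [0, 0, 0], 8],
    [[0, 0, 0], [0, 0, 0], 8.3],
    [[0, 0, 0], [0, 0, 0], 8.3],
  ],
)

```text
time_s: 23.35
eef_pos: [467.8, -309.8, 14.8]
orientation: [0.613, -0.353, 0.613, 0.353]
contact_force: [-0.6, 0.0, 0.2]
width: 83.0
```

```bash
python3 - <<'E'
from h import *; from cell import *
s=sense(); rel(s,[468.2,-309.8,200],0.8)
c2=camera("side");crop(c2,290,110,130,110,"pics/s13.png")
E
```

```text
pos [ 467.8 -309.8   14.8] jaw deg 59.88 tilt [-0.  0. -1.] F [-0.6  0.   0.2] T [ 0.03 -0.01  0.01] w 83.0 t 23.35
shift cm [-18.52  -0.03   0.02] turn 59.08
pics/s13.png 5
```

View pics/s13.png

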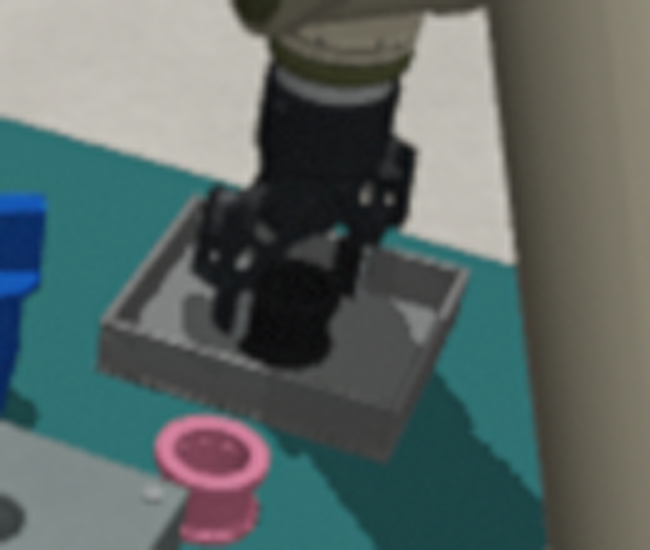

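The reel stands in the tray (crop (290,315)), with the fingers clear of it. Retreating upward.

servo_tool(
  commands=[
    [[-0.5, 0, 0], [0, 0, 0], 8.3],
    [[-1.5, 0, 0], [0, 0, 0], 8.3],
    [[-2, 0, 0], [0, 0, 0], 8.3],
    [[-2, 0, 0], [0, 0, 0], 8.3],
    [[-2, 0, 0], [0, 0, 0], 8.3],
    [[-2, 0, 0], [0, 0, 0], 8.3],
    [[-2, 0, 0], [0, 0, 0], 8.3],
    [[-2, 0, 0], [0, 0, 0], 8.3],
    [[-2, 0, 0], [0, 0, 0], 8.3],
    [[-1, 0, 0], [0, 0, 0], 8.3],
    [[0, 0, 0], [0, 0, 0], 8.3],
  ],
)

```text
time_s: 24.5
eef_pos: [468.2, -310.1, 186.0]
orientation: [0.613, -0.354, 0.612, 0.352]
contact_force: [-0.1, -0.2, -1.0]
width: 83.1
```

```bash
python3 - <<'E'
from h import *; from cell import *
s=sense(); rel(s,[468.2,-309.8,200],0.8)
c2=camera("side");crop(c2,130,120,260,230,"pics/s14.png");crop(c2,160,230,100,110,"pics/s14r.png")
d=pickle.load(open("p0.pkl","rb"))["side"]["color"].astype(int);D=np.abs(c2["color"].astype(int)-d).max(2)
for n,(u,v,w,h) in dict(multimeter=(246,161,43,34),jar=(159,239,31,44),driver=(211,205,57,28),pink=(332,206,27,28)).items(): print(n,(D[v-h//2:v+h//2,u-w//2:u+w//2]>40).mean().round(3))
E
```

```text
pos [ 468.2 -310.1  186. ] jaw deg 59.89 tilt [ 0.0018 -0.0018 -1.    ] F [-0.1 -0.2 -1. ] T [0.02 0.02 0.08] w 83.1 t 24.5
shift cm [-1.4   0.01  0.03] turn 59.09
pics/s14.png 2
pics/s14r.png 5
multimeter 0.0
jar 0.0
driver 0.0
pink 0.0
```

View pics/s14.png

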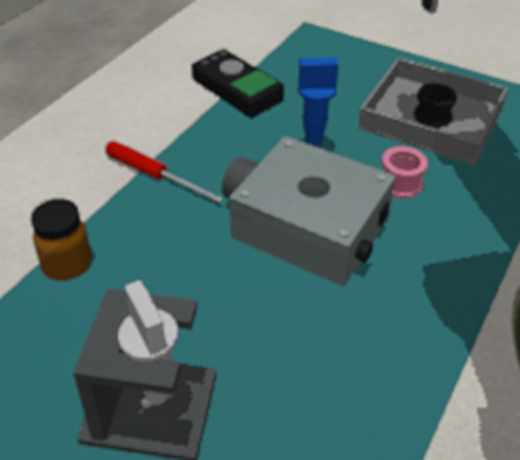

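View pics/s14r.png

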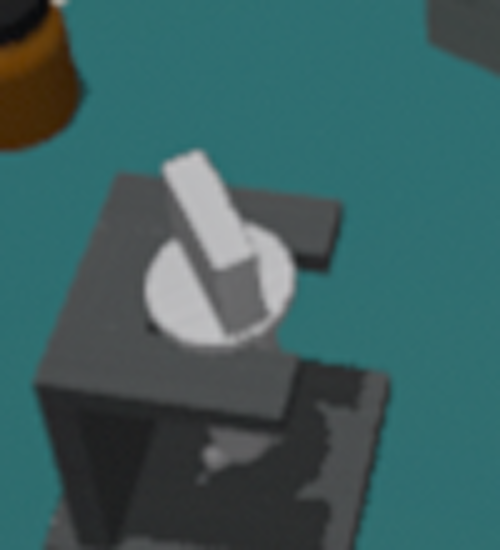

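The final picture shows the arbor hanging upright with its flange flat on the fork (crop (222,285)). The black reel stands upright in the tray (crop (436,103)), and the other things are unchanged. Handing in.

```bash
python3 -c "
from cell import *
print(job_done())"
```

```text
the job is handed in; nothing more can be done
None
```

The job is done and handed in at about 24.6 s of the 54 s allowed; no verdict is reported.

**What I did:** I gripped the aluminium arbor's blade, turned it about 59° (1.03 rad), pulled it straight up and hung it by its flange in the forked rack. Then I lifted the black reel off the winder and stood it in the middle of the tray. Both touched down at the height I had predicted, with under 6 N of force.

**Last checks:**
- **Arbor and reel:** the last picture shows both standing upright, with the gripper well clear.
- **Other things:** the multimeter, jar, screwdriver and pink look-alike show no change from the first side picture.
- **Disagreements:** none failed. The reel was about 1 px off the winder's axis and read 58.7 mm wide in the grip instead of 60, and neither affected the result.

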